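# Find the hidden index notch of the seal press guide with the sprung stop pin

## Task

Set the paper stop of the seal press: take the sprung stop pin from its wooden stand, put its tip into the slot of the guide rail right at the end with the brass dot, and press it lightly onto the slot floor. Drag it along the slot towards the other end until the tip drops into the hidden notch, stop there at once without forcing it, and leave the pin standing upright in the notch with its collar flat on the rail. Leave everything else alone.

Things in the scene. Friction and masses are not known exactly. Their poses are not given: they have to be found in the camera images.
- pin_grip (a point): Stop pin (115 g): upright round dark steel handle, 20 mm in diameter, 45 mm tall, on a brass collar 30 mm in diameter and 5 mm thick; a steel tip 8 mm in diameter stands out below the collar. This point is half-way up the pin on its axis, 27.5 mm above the underside of the collar.
- pin_collar (a point): Centre of the underside of the pin's brass collar; its z axis is the pin's axis, up.
- pin_tip (a point): Centre of the flat end of the pin's sprung tip, 18 mm below the underside of the collar with the spring out. The tip slides up into the pin by at most 10 mm, against about 0.6 N + 0.3 N per mm.
- pin: The same pin's body; origin at the centre of the underside of the collar, z up its axis.
- stand: Wooden stand of the pin, 56 x 56 mm, 30 mm high, fixed to the desk; origin at the centre of its underside. At the start the pin's tip is in the hole in its middle, the collar resting on top.
- rail: Guide rail, dark wood with brass tick marks, 64 mm wide (x), 224 mm long (y), 30 mm high, fixed to the desk; origin at the centre of its underside, z up. In its top is a black slot along y, 16 mm wide, 170 mm long, closed at both ends, its floor 10 mm below the rail's top. Pin and rail bear at most 20 N between them.
- slot_start (a point): Middle of the slot's end at the brass dot, level with the rail's top (rail y = +85 mm). The tip starts on the floor within 40 mm of here. The notch is black in black and not measured: it crosses the slot floor, its centre 49 to 121 mm from this end, 12 mm long along the slot, as wide as the slot, 11 mm deeper than the floor.
- slot_end (a point): Middle of the slot's other end, level with the rail's top (rail y = -85 mm). Only with the tip in the notch does the collar come down flat on the rail with the spring out; on the plain floor the tip holds the collar 8 mm above the rail, or less as the spring is pressed in.
- bell: Brass hand bell, 67 mm wide, 95 mm tall, bystander; origin at the centre of its underside.
- ink_bottle: Dark blue ink bottle, 62 mm wide, 60 mm tall, bystander; origin at the centre of its underside.
- matchbox: Matchbox, 38 x 58 x 20 mm, bystander; origin at the centre of its underside.
- stamp_box: Small silver stamp box, 36 x 54 x 25 mm, bystander; origin at the centre of its underside.
- pocket_compass: Brass pocket compass, 53 x 66 x 15 mm, bystander; origin at the centre of its underside.
There are look-alikes about, which are no part of the job. What is shaped like the pin but purple or red is not meant.

How it is judged:
By the outcome, as a careful person would: the job done as asked, in the order asked, and still so for the second after the job is handed in, with the robot touching nothing.
It also fails if it takes over 48 s, if anything falls off the work surface, if the arm or the gripper's body presses on something with over 40 N, if the wrist force passes 120 N, or if a joint passes its speed limit or range.

## Robot

A 6-joint arm with a two-finger parallel gripper is mounted at the origin on the work surface; the furniture and walls round the work are solid. World frame = base frame: x ahead of the robot, y to its left, z up, the work surface at z = 0. Lengths are in m, angles in rad, forces in N, time in s.
With the tool pointing down it reaches from about 0.35 to 0.875 m from the base axis. Payload 15.5 kg.
Tool frame: the origin (TCP) lies at the very end of the fingers, on their centre line; the grasp point (between the pads) lies 19 mm behind it; z points along the fingers, y is the line along which they close (so a half turn about z gives the same grasp; the last joint's range is limited). The gripper opens to 85 mm and grips with 20 to 120 N. Pads are 22 mm wide; open, the fingers measure 114 mm over their backs; the gripper's body (76 mm by 85 mm) begins 54 mm behind the grasp point. The pads swing forward as they close: fully open they stand 13 mm farther back than shut.
Start: joints at [-1.391, 0.494, 1.345, -0, 1.302, -0.096], TCP at [0.17, -0.601, 0.231] pointing down, gripper open.
Joint ranges: [-2.91, 2.91], [-0.82, 2.16], [0.22, 2.67], [-1.22, 4.37], [0.12, 2.79], [-3.08, 3.08]. Speed limits (rad/s): [1.89, 1.89, 2.57, 3.01, 3.01, 3.01].

## Interface

Orientations are given as [roll, pitch, yaw] about the fixed x, y, z axes, in that order (R = Rz(yaw) Ry(pitch) Rx(roll)).
In Python, from workcell import arm, capture, camera_info, order gives the robot as it stands. The module is installed in compiled form; this text tells all that it offers.
- The arm moves only by the tool jog_arm, never from a script. Its argument "moves" is one flat list of numbers, 4 for each row, row after row: the shift along the tool's x, y, z in mm, then the turn about the tool's z in rad. A call has 1 to 12 rows; each row is the pose to reach, as a shift and turn from the pose commanded when the call began, along the tool's axes at that moment; what a row does not reach only later rows make up. A row lasts 1/12 s, in which the tool goes at most 41.7 mm and 7.16 degrees, less where a joint would pass 70% of its speed; a pose out of reach is approached as far as the arm can. A call with a gripper value outside its range is refused whole. "hand" is the finger opening in mm, from 0 to 85.4, set as the call begins (left out, the last holds). The fingers move at their own pace and stop on an object; "grip_force" is the grip in N (left out, the last holds). Time passes only in rows, so rows that repeat a pose let the fingers close. It gives the time, the measured TCP pose, the force, the opening and the grip force at its end, in the units of the state.
- arm.read_state(): the state, without advancing time (a new reading comes with each control period).
- capture(name): name is "scene" or "side" or "wrist"; returns the picture (480x640x3 uint8, red, green, blue); there is no depth.
- camera_info(name): a dict with "camera_matrix" (3x3 intrinsics, pixels), "eye" and "attitude" of the camera in the world. Camera axes: x right, y down, z forward; pixel columns grow to the right and rows downward; lengths in m; the calibration is good to about 2 mm. A picture is of the moment at which its call begins: read the wrist's pose just before it. camera_info takes no time and is no camera call; for the wrist camera it gives the pose at the moment of the call.
- order.close_job(): hands the job in; it is judged then, once.
The state is a dict: "t": time; "q": joint angles; "qvel": joint speeds; "joint_torque": joint torques, N m; "eef_pos": TCP position; "eef_rot": TCP orientation; "wrist_force": force on the tool from outside, world axes, zero at the start; "wrist_torque": the same for the moment, N m; "gripper_width": finger opening in m; "grip_force": force on a finger pad.
Only numpy, scipy, OpenCV 4.12 (cv2) and the standard library are available. Lean on these libraries where they do the work, as an engineer would, in place of code of your own. Each camera call takes 0.05 s, during which the arm holds its last target. There are 200 camera calls.

## Working session

There is one attempt and no reset: what is moved stays moved. The work goes in short steps, Python scripts to look and compute and a tool call to move; the robot and the scene stay as the last step left them, time stands still between calls to the robot, and variables do not carry over. Pictures are saved under pics/ and viewed, at most 10 in all, crops included, and the job is handed in when it is done.

Besides the shell and the picture viewer there is one more tool, called after "Request:" as name(argument=value, ...) on one line, values as JSON. jog_arm: Moves the arm, as the interface text tells. Its arguments: {"type":"object","properties":{"moves":{"type":"array","items":{"type":"number"}},"hand":{"type":"number"},"grip_force":{"type":"number"}},"required":["moves"]}

```bash
mkdir -p pics; cat > h.py <<'E'
import numpy as np, cv2
from workcell import arm, capture, camera_info, order
def snap(n,f):
    i=camera_info(n); im=capture(n); cv2.imwrite('pics/'+f,im[:,:,::-1]); return i,im
E
python3 - <<'E'
from h import *
for n in ("scene","side"):
    i,_=snap(n,n+"0.png"); print(n,i)
print(camera_info("wrist"))
s=arm.read_state(); print(s)
E
```

```text
scene {'camera_matrix': array([[592.65358643,   0.        , 317.82252392],
       [  0.        , 592.65358643, 241.30746373],
       [  0.        ,   0.        ,   1.        ]]), 'eye': array([-0.36240477, -0.61895602,  0.66212415]), 'attitude': array([-2.09290976, -0.01992412, -1.01725615])}
side {'camera_matrix': array([[452.91013373,   0.        , 321.54821603],
       [  0.        , 452.91013373, 242.32091475],
       [  0.        ,   0.        ,   1.        ]]), 'eye': array([0.57162351, 0.69890975, 0.68373421]), 'attitude': array([-2.25377836,  0.02140584,  3.11731055])}
{'camera_matrix': array([[340.35516042,   0.        , 317.66020239],
       [  0.        , 340.35516042, 234.79890019],
       [  0.        ,   0.        ,   1.        ]]), 'eye': array([ 0.24738866, -0.57842921,  0.37246219]), 'attitude': array([ 2.82206978e+00,  9.96860275e-04, -1.29469731e+00])}
{'t': 0.1, 'q': array([-1.39053690e+00,  4.94144164e-01,  1.34609900e+00, -1.08694012e-05,
        1.30248289e+00, -9.55160461e-02]), 'qvel': array([ 5.00737428e-05, -1.96169056e-03, -2.77245305e-03, -7.17884473e-04,
        1.25711445e-03,  1.74580859e-03]), 'joint_torque': array([ 3.45079789e-03, -8.83588386e+01, -3.84563506e+01, -1.51193831e-04,
        5.13674197e-03,  2.28816032e-05]), 'eef_pos': array([ 0.17011278, -0.60105485,  0.2307354 ]), 'eef_rot': array([-3.14046343e+00, -9.76633345e-05,  2.75778302e-01]), 'wrist_force': array([-0.62579706, -0.1989318 ,  0.38105363]), 'wrist_torque': array([ 0.01844549, -0.04924089, -0.00703783]), 'grip_force': 0.0, 'gripper_width': 0.08567986697696524}
```

View pics/scene0.png

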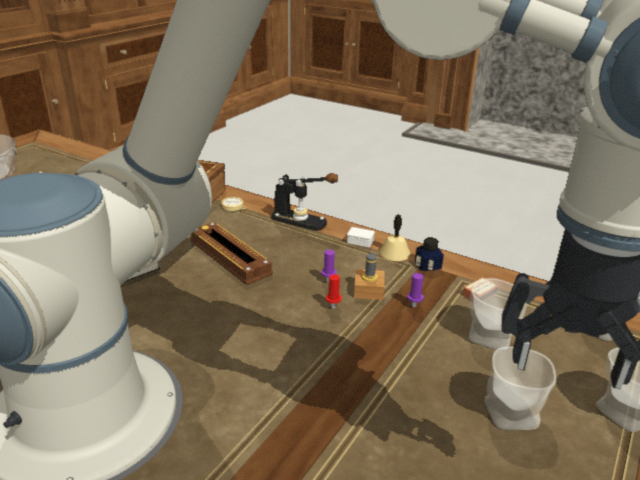

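View pics/side0.png

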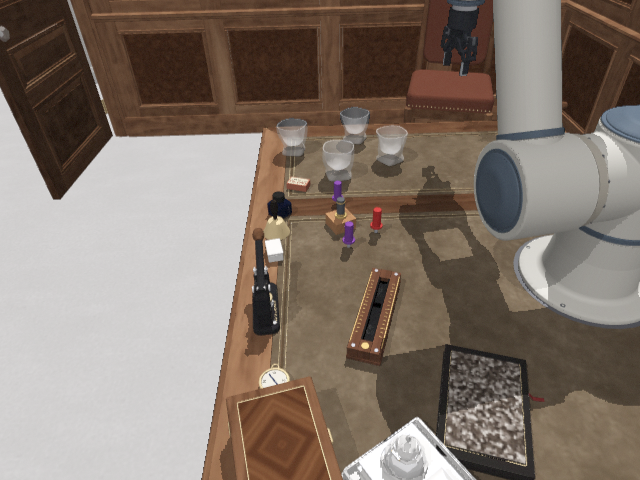

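The pin is on the stand at scene (371,265) and side (341,207). The look-alikes are purple at scene (329,262) and (416,288), and red at (334,288). The rail's brass dot is at side (365,346). I'll check this choice in close crops.

```bash
python3 - <<'E'
import cv2,numpy as np
a=cv2.imread('pics/scene0.png');b=cv2.imread('pics/side0.png')
r=lambda i,x,y,w,h,k:cv2.resize(i[y:y+h,x:x+w],None,fx=k,fy=k,interpolation=cv2.INTER_CUBIC)
A=r(a,190,215,100,75,4);B=r(a,320,240,100,75,4);C=r(b,310,180,100,75,4);D=r(b,335,262,75,105,4)[:420]
o=np.zeros((600,800,3),np.uint8);o[:300,:400]=A;o[:300,400:]=B;o[300:,:400]=C
D=r(b,340,262,66,105,2.857);o[300:,400:400+D.shape[1]]=D[:300]
cv2.imwrite('pics/crop0.png',o)
E
```

```text
(no output)
```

View pics/crop0.png

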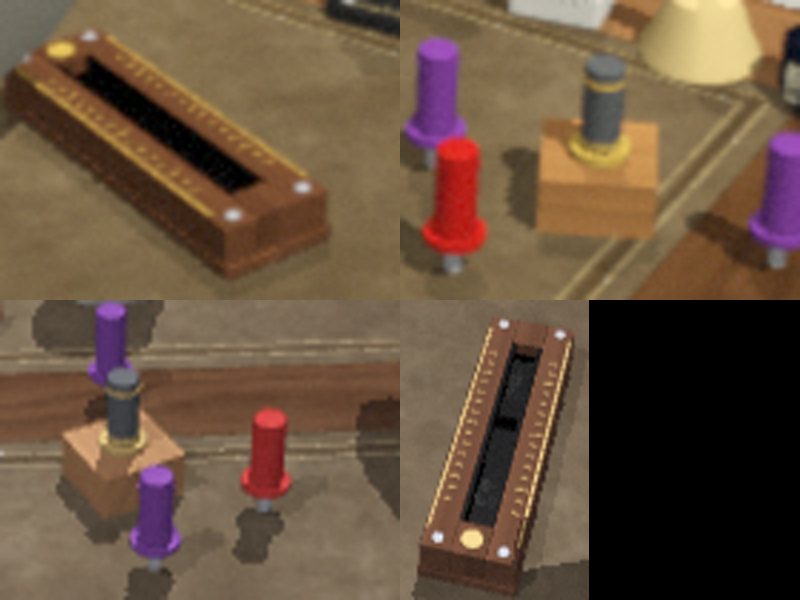

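```bash
cat >> h.py <<'E'
from scipy.spatial.transform import Rotation as R
def P(i):
    Rm=R.from_euler('xyz',i['attitude']).as_matrix()
    return i['camera_matrix']@np.c_[Rm.T,-Rm.T@i['eye']]
def tri(i1,p1,i2,p2):
    X=cv2.triangulatePoints(P(i1),P(i2),np.array(p1,float).reshape(2,1),np.array(p2,float).reshape(2,1)); return (X[:3]/X[3]).ravel()
def plane(i,p,z):
    Rm=R.from_euler('xyz',i['attitude']).as_matrix(); d=Rm@np.linalg.inv(i['camera_matrix'])@np.r_[p,1]
    return i['eye']+d*(z-i['eye'][2])/d[2]
def proj(i,X):
    q=P(i)@np.r_[X,1]; return q[:2]/q[2]
E
python3 - <<'E'
from h import *
np.set_printoptions(precision=4,suppress=True)
a=camera_info('scene');b=camera_info('side')
s1=lambda u,v:(190+u/4,215+v/4); s2=lambda u,v:(320+(u-400)/4,240+v/4)
c=lambda u,v:(310+u/4,180+(v-300)/4); d=lambda u,v:(340+(u-400)/2.857,262+(v-300)/2.857)
for n,p,q in [('top',s2(604,62),c(123,375)),('collar',s2(600,147),c(122,440)),('s0',s1(78,63),d(479,523)),('s1',s1(248,185),d(529,346)),
 ('dot',s1(62,50),d(472,540)),('scrA',s1(90,36),d(437,537)),('scrB',s1(28,60),d(503,552)),('scrC',s1(303,187),d(503,324)),('scrD',s1(233,214),d(560,335)),('stand corner',s2(540,122),c(183,455)),]:
    X=tri(a,p,b,q); print(n,X,proj(a,X)-p,proj(b,X)-q)
print(plane(b,d(505,423),.02))
E
```

```text
top [ 0.5165 -0.2083  0.0787] [-0.0212  0.0196] [-0.0257 -0.0296]
collar [ 0.517  -0.2093  0.0303] [-0.0783  0.0684] [-0.0944 -0.1038]
s0 [0.4904 0.1745 0.0264] [-0.3405  0.1793] [-0.6346 -0.4737]
s1 [0.4375 0.0172 0.0289] [-0.292   0.1743] [-0.4339 -0.3549]
dot [0.4956 0.1897 0.028 ] [-0.091   0.0476] [-0.1736 -0.1287]
scrA [0.5168 0.1872 0.0283] [ 0.0564 -0.031 ] [0.1086 0.0835]
scrB [0.4775 0.1987 0.0271] [-0.1742  0.086 ] [-0.3328 -0.237 ]
scrC [ 0.4528 -0.0066  0.0284] [ 0.0018 -0.0012] [0.0026 0.0023]
scrD [0.4127 0.0071 0.0286] [-0.0921  0.0532] [-0.1332 -0.1062]
stand corner [ 0.4894 -0.1846  0.0459] [-2.6855  2.2134] [-3.2641 -3.4858]
[0.4617 0.0849 0.02  ]
```

```bash
cat >> h.py <<'E'
def delta(t,yaw=None,s=None):
    s=s or arm.read_state(); Rm=R.from_euler('xyz',s['eef_rot']).as_matrix()
    d=Rm.T@(np.array(t)-s['eef_pos'])*1000
    a=0 if yaw is None else -(yaw-s['eef_rot'][2])
    return np.round(d,1),round((a+np.pi)%(2*np.pi)-np.pi,3)
E
python3 - <<'E'
from h import *
np.set_printoptions(precision=4,suppress=True)
a=camera_info('scene')
s2=lambda u,v:(320+(u-400)/4,240+v/4)
for n,p in [('purple1',s2(428,165)),('red',s2(454,268)),('purple2',s2(777,262)),('bell',s2(700,75))]:
    X=plane(a,p,0)[:2]-[.517,-.209]; print(n,X,np.linalg.norm(X),np.degrees(np.arctan2(X[1],X[0])))
print(delta((.517,-.209,.20),-.322),delta((.517,-.209,.20),.3))
E
```

```text
purple1 [-0.0198  0.0841] 0.0863858267698528 103.28076453256688
red [-0.0877  0.0291] 0.0923971821901216 161.61097906768265
purple2 [ 0.0006 -0.0966] 0.09662493419104207 -89.66313749809386
bell [0.1347 0.0069] 0.13489715003711508 2.9143095384943924
(array([ 440.5, -282.7,   31.1]), np.float64(0.598)) (array([ 440.5, -282.7,   31.1]), np.float64(-0.024))
```

Request:
jog_arm(moves=[440,-283,31,0.6,440,-283,31,0.6,440,-283,31,0.6,440,-283,31,0.6,440,-283,31,0.6,440,-283,31,0.6,440,-283,31,0.6,440,-283,31,0.6,440,-283,31,0.6,440,-283,31,0.6,440,-283,31,0.6,440,-283,31,0.6], hand=60)

```text
t: 1.1
eef_pos: [0.493, -0.2351, 0.2022]
eef_rot: [-3.142, 0.0, -0.324]
wrist_force: [1.7, -0.3, 0.5]
gripper_width: 0.0601
grip_force: 0.0
```

```bash
python3 - <<'E'
from h import *
import json
i,im=snap('wrist','w1.png'); print(i['eye'],i['attitude'])
print(delta((.517,-.209,.13)))
for X in [(.5167,-.2088,.08),(.5167,-.2088,.03)]: print(proj(i,X))
json.dump({k:np.array(v).tolist() for k,v in i.items()},open('w1.json','w'))
E
```

```text
[ 0.56910488 -0.25994233  0.34391865] [ 2.82179291e+00 -2.40856613e-04 -1.89472377e+00]
(array([ 12.4, -26.1,  71.9]), 0.0)
[277.67809576 209.26099462]
[283.61931345 196.27878857]
```

View pics/w1.png

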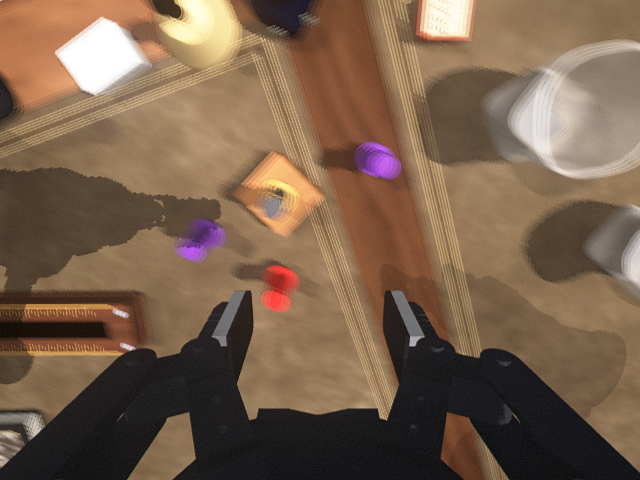

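The blurred picture was taken while the arm was moving. It shows the pin at about (274,203) on its stand, with purple at (200,240) and (378,160) and red at (280,288). The rail runs square to the tool.

Request:
jog_arm(moves=[12,-25,40,0,12,-25,72,0,12,-25,72,0,12,-25,72,0])

```text
t: 1.48
eef_pos: [0.5103, -0.2165, 0.1296]
eef_rot: [-3.141, 0.004, -0.323]
wrist_force: [0.1, -0.3, 0.8]
gripper_width: 0.0601
grip_force: 0.0
```

```bash
python3 - <<'E'
from h import *
import json
i,im=snap('wrist','w2.png'); s=arm.read_state(); print(s['eef_pos'],s['wrist_force'],np.abs(s['qvel']).max())
print(delta((.5167,-.2088,.0435),-.322,s))
for X in [(.5167,-.2088,.08),(.5167,-.2088,.035)]: print(proj(i,X))
json.dump({k:np.array(v).tolist() for k,v in i.items()},open('w2.json','w'))
E
```

```text
[ 0.51110773 -0.21742901  0.13112863] [0.52633028 0.25631183 0.42641262] 0.03360583635631774
(array([  2.7, -10. ,  87.6]), np.float64(-0.002))
[303.25774551 255.05789591]
[305.75814183 231.93267791]
```

View pics/w2.png

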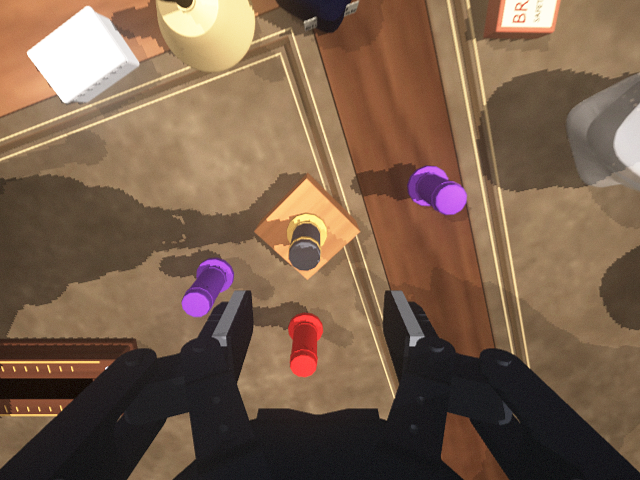

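The pin's top is at (304,255) and its collar at (306,230), within about 1 px of the prediction. I'll descend and grasp.

Request:
jog_arm(moves=[2.5,-9.5,10,0,2.5,-9.5,40,0,2.5,-9.5,70,0,2.5,-9.5,87,0,2.5,-9.5,87,0,2.5,-9.5,87,0,2.5,-9.5,87,0])

```text
t: 2.12
eef_pos: [0.5178, -0.2096, 0.0452]
eef_rot: [3.141, -0.002, -0.325]
wrist_force: [0.4, -0.0, 0.4]
gripper_width: 0.06
grip_force: 0.0
```

```bash
python3 - <<'E'
from h import *
s=arm.read_state(); print(s['eef_pos'],s['wrist_force'],np.abs(s['qvel']).max())
print(delta((.5168,-.2088,.0435),-.322,s))
E
```

```text
[ 0.51780652 -0.20958823  0.0452249 ] [ 0.36851239 -0.0239567   0.43871254] 0.0073839756426639785
(array([-1.2, -0.4,  1.7]), np.float64(-0.003))
```

Request:
jog_arm(moves=[-1,-0.5,1,0,-1,-0.5,1,0,-1,-0.5,1,0,-1,-0.5,1,0,-1,-0.5,1,0,-1,-0.5,1,0,-1,-0.5,1,0,-1,-0.5,1,0], hand=10, grip_force=40)

```text
t: 2.78
eef_pos: [0.5164, -0.2083, 0.0433]
eef_rot: [3.141, -0.001, -0.324]
wrist_force: [-1.5, 0.6, 10.0]
gripper_width: 0.0192
grip_force: 38.7
```

Request:
jog_arm(moves=[0,0,-10,0,0,0,-25,0,0,0,-50,0,0,0,-80,0,0,0,-80,0,0,0,-80,0])

```text
t: 3.28
eef_pos: [0.5169, -0.2085, 0.1245]
eef_rot: [3.141, -0.004, -0.324]
wrist_force: [0.2, -0.0, -1.7]
gripper_width: 0.0188
grip_force: 39.1
```

```bash
python3 - <<'E'
from h import *
s=arm.read_state(); print(s['eef_pos'],s['wrist_force'],s['gripper_width'])
print(delta((.4887,.1684,.12),-.322,s))
E
```

```text
[ 0.51694886 -0.20853631  0.12450183] [ 0.1667866  -0.02457554 -1.71293778] 0.018780623615689197
(array([-146.8, -348.3,    3.8]), np.float64(-0.002))
```

Request:
jog_arm(moves=[-12,-29,0,0,-28,-66,0,0,-44,-104,0,0,-60,-142,0,0,-76,-180,0,0,-92,-218,0,0,-108,-256,0,0,-122,-290,0,0,-134,-318,0,0,-142,-338,0,0,-147,-348,0,0,-147,-348,0,0])

```text
t: 4.28
eef_pos: [0.4867, 0.1703, 0.1219]
eef_rot: [3.141, 0.001, -0.322]
wrist_force: [-0.7, 0.3, -1.2]
gripper_width: 0.019
grip_force: 39.3
```

Request:
jog_arm(moves=[0,0,10,0,0,0,20,0,0,0,20,0,0,0,20,0])

```text
t: 4.62
eef_pos: [0.487, 0.1674, 0.1014]
eef_rot: [3.14, 0.002, -0.326]
wrist_force: [-0.1, -0.1, -1.0]
gripper_width: 0.0186
grip_force: 39.3
```

```bash
python3 - <<'E'
from h import *
a,_=snap('scene','s3.png');b,_=snap('side','d3.png');w,_=snap('wrist','w3.png')
s=arm.read_state(); print(s['eef_pos'],s['wrist_force'],s['gripper_width'],s['qvel'].round(3))
print(delta((.4887,.1684,.12),-.322,s))
e=s['eef_pos'];A=cv2.imread('pics/s3.png');B=cv2.imread('pics/d3.png');W=cv2.imread('pics/w3.png')
def crop(im,i,X,w,h,k):
    p=proj(i,X);x=int(np.clip(p[0]-w/2,0,640-w));y=int(np.clip(p[1]-h/2,0,480-h));print((x,y),p,proj(i,e+[0,0,-.0315]))
    return cv2.resize(im[y:y+h,x:x+w],None,fx=k,fy=k,interpolation=cv2.INTER_CUBIC)
X=e+[0,0,-.04]
o=np.hstack([crop(A,a,X,100,150,4),crop(B,b,X,100,150,4)])
cv2.imwrite('pics/crop3.png',o)
E
```

```text
[0.48774718 0.16808154 0.10251153] [-0.21926909 -0.10106102 -0.82953531] 0.01901122957148254 [ 0.006 -0.005 -0.003  0.001 -0.001  0.001]
(array([  0.8,  -0.6, -17.5]), np.float64(-0.003))
(159, 142) [209.44304065 217.62792615] [209.16215169 214.13347582]
(318, 248) [368.99096043 323.63748226] [369.20632097 320.44618836]
```

View pics/crop3.png

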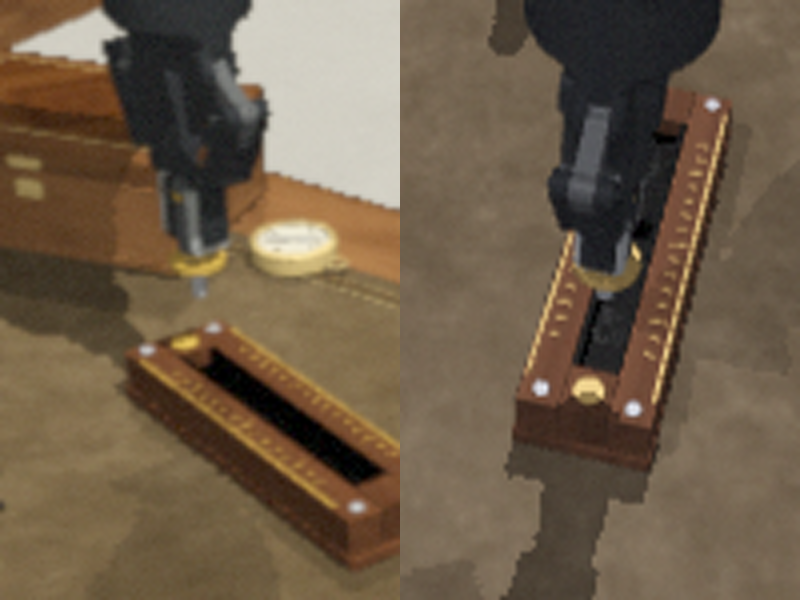

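View pics/w3.png

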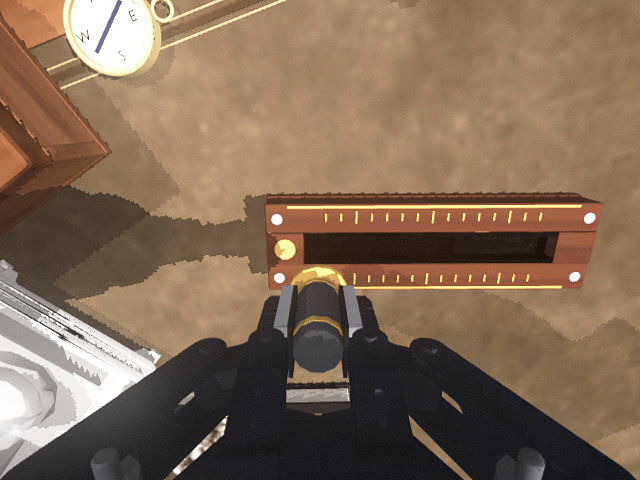

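```bash
python3 - <<'E'
from h import *
np.set_printoptions(precision=4,suppress=True)
a=camera_info('scene');b=camera_info('side');w=camera_info('wrist');e=arm.read_state()['eef_pos']
print(e, 'tip',tri(a,(209.25,215.75),b,(368.75,322.25))-e)
print('collar',tri(a,(159+50,142+66),b,(318+52,248+67))-e)
for n,p in dict(A=(277,219),B=(279,278),C=(590,217),D=(575,277),s0=(304,247.5),s1=(556,247.5),dot=(285,250)).items(): print(n,plane(w,p,.03))
for n,p in dict(A=(611/4-0,0),).items(): pass
for n,p in dict(A=(318+(541-400)/4,248+388/4),B=(318+233/4,248+409/4),C=(318+312/4,248+104/4),dot=(318+189/4,248+389/4)).items(): print('side',n,plane(b,p,.03))
E
```

```text
[0.4877 0.1681 0.1025] tip [ 0.0006  0.0005 -0.0358]
collar [-0.0001 -0.0004 -0.0169]
A [0.5154 0.1874 0.03  ]
B [0.4753 0.2011 0.03  ]
C [ 0.4515 -0.0064  0.03  ]
D [0.4107 0.0069 0.03  ]
s0 [0.491  0.1773 0.03  ]
s1 [0.437  0.0169 0.03  ]
dot [0.4934 0.19   0.03  ]
side A [0.5166 0.1884 0.03  ]
side B [0.477  0.2015 0.03  ]
side C [0.4127 0.0082 0.03  ]
side dot [0.4953 0.1899 0.03  ]
```

The wrist view shows the slot from (304,247) to (556,247) with the dot at (285,250). The tip sits 9 mm inside the slot's dotted end and is centred across it. I'll lower it.

Request:
jog_arm(moves=[0,0,15,0,0,0,30,0,0,0,40,0,0,0,44,0,0,0,44,0,0,0,44,0,0,0,44,0])

```text
t: 5.35
eef_pos: [0.488, 0.1687, 0.0591]
eef_rot: [-3.141, -0.001, -0.324]
wrist_force: [0.2, -0.8, -1.2]
gripper_width: 0.0188
grip_force: 39.3
```

Request:
jog_arm(moves=[0,0,2,0,0,0,2,0,0,0,2,0])

```text
t: 5.6
eef_pos: [0.4876, 0.1686, 0.0567]
eef_rot: [-3.141, -0.0, -0.324]
wrist_force: [0.3, 0.3, -1.0]
gripper_width: 0.0193
grip_force: 39.3
```

Request:
jog_arm(moves=[0,0,2,0,0,0,2,0,0,0,2,0])

```text
t: 5.85
eef_pos: [0.4875, 0.1686, 0.0544]
eef_rot: [3.142, 0.0, -0.324]
wrist_force: [-0.2, -0.5, -1.9]
gripper_width: 0.0191
grip_force: 39.3
```

Request:
jog_arm(moves=[0,0,2,0,0,0,2,0,0,0,2,0])

```text
t: 6.1
eef_pos: [0.4875, 0.1686, 0.0523]
eef_rot: [3.141, 0.0, -0.324]
wrist_force: [-0.1, 0.1, -0.3]
gripper_width: 0.0188
grip_force: 39.3
```

Request:
jog_arm(moves=[0,0,2,0,0,0,2,0,0,0,2,0])

```text
t: 6.35
eef_pos: [0.4876, 0.1686, 0.0504]
eef_rot: [3.142, -0.0, -0.324]
wrist_force: [0.2, 0.6, -0.9]
gripper_width: 0.0193
grip_force: 39.4
```

Request:
jog_arm(moves=[0,0,2,0,0,0,2,0,0,0,2,0])

```text
t: 6.6
eef_pos: [0.4876, 0.1686, 0.0484]
eef_rot: [-3.142, -0.0, -0.324]
wrist_force: [-0.8, -0.3, 0.1]
gripper_width: 0.0193
grip_force: 39.4
```

```bash
cat >> h.py <<'E'
def fz(n=6):
    F=[]
    for k in range(n):
        capture('side'); F.append(np.r_[arm.read_state()['wrist_force'],arm.read_state()['wrist_torque']*10])
    F=np.array(F); s=arm.read_state(); d=s['eef_pos'][:2]-[.4909,.1774]
    print('F',F.mean(0).round(2),'sd',F.std(0).round(2)[:3],'pos',s['eef_pos'].round(4),'along',round(-1000*(d@[.3165,.9486]),1),'lat',round(1000*(d@[.9486,-.3165]),1),'t',s['t'])
E
python3 -c "
from h import *
fz(8)"
```

```text
F [ 0.75  0.44  0.39  0.15 -0.59  0.01] sd [0.32 0.51 0.52] pos [0.4876 0.1686 0.0485] along 9.4 lat -0.3 t 7.0
```

Contact is confirmed at about 1.4 N of spring force. I'll press 1 mm more, then drag to 40 mm, which is short of where the notch can start.

Request:
jog_arm(moves=[0,0,1,0,0,0,1,0,0,3,1,0,0,7,1,0,0,11,1,0,0,15,1,0,0,19,1,0,0,23,1,0,0,27,1,0,0,30.5,1,0,0,30.5,1,0])

```text
t: 7.92
eef_pos: [0.4775, 0.139, 0.0474]
eef_rot: [3.141, 0.0, -0.325]
wrist_force: [-0.2, -0.7, 1.3]
gripper_width: 0.0193
grip_force: 39.4
```

```bash
python3 -c "
from h import *
fz(8)"
```

```text
F [-0.41 -1.06  0.25 -1.9   0.64 -0.03] sd [0.45 0.29 0.29] pos [0.4778 0.1398 0.0474] along 39.8 lat -0.5 t 8.3167
```

Request:
jog_arm(moves=[0,1.5,1,0,0,3,1,0,0,4,1,0,0,4,1,0])

```text
t: 8.65
eef_pos: [0.4766, 0.1357, 0.0465]
eef_rot: [-3.142, -0.0, -0.324]
wrist_force: [-0.4, -0.4, 0.0]
gripper_width: 0.0189
grip_force: 39.4
```

```bash
python3 -c "
from h import *
fz(5)"
```

```text
F [ 0.32 -1.13  0.74 -2.05 -0.21 -0.09] sd [0.65 0.37 0.34] pos [0.4765 0.1358 0.0465] along 44.0 lat -0.5 t 8.9
```

Request:
jog_arm(moves=[0,1.5,0,0,0,3,0,0,0,4,0,0,0,4,0,0])

```text
t: 9.23
eef_pos: [0.4752, 0.1319, 0.0465]
eef_rot: [3.142, 0.0, -0.324]
wrist_force: [-0.5, -0.1, 0.9]
gripper_width: 0.0188
grip_force: 39.4
```

```bash
python3 -c "
from h import *
fz(5)"
```

```text
F [-0.05 -1.35  0.77 -2.31 -0.14  0.07] sd [0.45 0.24 0.38] pos [0.4752 0.132  0.0465] along 48.0 lat -0.5 t 9.4833
```

Request:
jog_arm(moves=[0,1.5,0,0,0,3,0,0,0,4,0,0,0,4,0,0])

```text
t: 9.82
eef_pos: [0.474, 0.1281, 0.0465]
eef_rot: [-3.142, -0.0, -0.324]
wrist_force: [-0.3, -0.4, 0.4]
gripper_width: 0.0189
grip_force: 39.4
```

```bash
python3 -c "
from h import *
fz(5)"
```

```text
F [-0.11 -0.8   0.95 -2.02 -0.08 -0.05] sd [0.58 0.18 0.24] pos [0.4739 0.1282 0.0465] along 52.0 lat -0.5 t 10.0667
```

Request:
jog_arm(moves=[0,1.5,0,0,0,3,0,0,0,4,0,0,0,4,0,0])

```text
t: 10.4
eef_pos: [0.4727, 0.1243, 0.0465]
eef_rot: [-3.142, 0.0, -0.324]
wrist_force: [-0.1, 1.1, 0.8]
gripper_width: 0.0187
grip_force: 39.4
```

```bash
python3 -c "
from h import *
fz(5)"
```

```text
F [-0.24 -1.21  0.78 -2.23 -0.04 -0.05] sd [0.66 0.56 0.44] pos [0.4727 0.1245 0.0465] along 56.0 lat -0.5 t 10.65
```

Request:
jog_arm(moves=[0,1.5,0,0,0,3,0,0,0,4,0,0,0,4,0,0])

```text
t: 10.98
eef_pos: [0.4714, 0.1206, 0.0465]
eef_rot: [-3.142, 0.0, -0.324]
wrist_force: [0.6, 1.2, 0.3]
gripper_width: 0.0188
grip_force: 39.4
```

```bash
python3 -c "
from h import *
fz(5)"
```

```text
F [-0.05 -1.58  0.98 -2.46 -0.07  0.06] sd [0.43 0.3  0.2 ] pos [0.4714 0.1206 0.0465] along 60.0 lat -0.6 t 11.2333
```

Request:
jog_arm(moves=[0,1.5,0,0,0,3,0,0,0,4,0,0,0,4,0,0])

```text
t: 11.57
eef_pos: [0.4701, 0.1168, 0.0465]
eef_rot: [3.142, 0.0, -0.324]
wrist_force: [-0.7, -0.3, 1.0]
gripper_width: 0.0191
grip_force: 39.4
```

```bash
python3 -c "
from h import *
fz(5)"
```

```text
F [ 0.05 -0.83  1.15 -1.97 -0.04  0.24] sd [0.38 0.75 0.59] pos [0.4701 0.1168 0.0465] along 64.0 lat -0.6 t 11.8167
```

Request:
jog_arm(moves=[0,1.5,0,0,0,3,0,0,0,4,0,0,0,4,0,0])

```text
t: 12.15
eef_pos: [0.4688, 0.113, 0.0465]
eef_rot: [3.142, 0.0, -0.324]
wrist_force: [0.9, 0.0, 0.4]
gripper_width: 0.0188
grip_force: 39.4
```

```bash
python3 -c "
from h import *
fz(5)"
```

```text
F [-0.51 -0.82  1.23 -1.93 -0.09 -0.08] sd [0.22 0.28 0.35] pos [0.4688 0.1131 0.0464] along 68.0 lat -0.6 t 12.4
```

Request:
jog_arm(moves=[0,1.5,0,0,0,3,0,0,0,4,0,0,0,4,0,0])

```text
t: 12.73
eef_pos: [0.4676, 0.1092, 0.0465]
eef_rot: [-3.142, 0.0, -0.324]
wrist_force: [0.0, -0.2, 1.7]
gripper_width: 0.0188
grip_force: 39.4
```

```bash
python3 -c "
from h import *
fz(5)"
```

```text
F [-0.28 -1.28  0.73 -2.16  0.18  0.09] sd [0.62 0.6  0.14] pos [0.4676 0.1093 0.0465] along 72.0 lat -0.5 t 12.9833
```

Request:
jog_arm(moves=[0,1.5,0,0,0,3,0,0,0,4,0,0,0,4,0,0])

```text
t: 13.32
eef_pos: [0.4663, 0.1054, 0.0465]
eef_rot: [-3.142, -0.0, -0.324]
wrist_force: [0.0, -1.2, 0.0]
gripper_width: 0.0194
grip_force: 39.4
```

```bash
python3 -c "
from h import *
fz(5)"
```

```text
F [ 0.06 -1.06  0.75 -2.09 -0.05 -0.04] sd [0.31 0.94 0.19] pos [0.4663 0.1055 0.0464] along 76.0 lat -0.6 t 13.5667
```

Request:
jog_arm(moves=[0,1.5,0,0,0,3,0,0,0,4,0,0,0,4,0,0])

```text
t: 13.9
eef_pos: [0.465, 0.1016, 0.0465]
eef_rot: [-3.142, -0.0, -0.324]
wrist_force: [0.8, -0.5, 1.2]
gripper_width: 0.0188
grip_force: 39.4
```

```bash
python3 -c "
from h import *
fz(5)"
```

```text
F [-0.14 -1.12  1.06 -2.14  0.16  0.14] sd [0.31 0.43 0.64] pos [0.465  0.1017 0.0464] along 80.0 lat -0.6 t 14.15
```

Request:
jog_arm(moves=[0,1.5,0,0,0,3,0,0,0,4,0,0,0,4,0,0])

```text
t: 14.48
eef_pos: [0.4638, 0.0978, 0.0465]
eef_rot: [-3.142, 0.0, -0.324]
wrist_force: [0.8, 0.5, 0.4]
gripper_width: 0.019
grip_force: 39.4
```

```bash
python3 -c "
from h import *
fz(5)"
```

```text
F [ 0.17 -1.25  1.11 -2.29 -0.06 -0.09] sd [0.44 0.6  0.58] pos [0.4637 0.0979 0.0464] along 84.0 lat -0.6 t 14.7333
```

Request:
jog_arm(moves=[0,1.5,0,0,0,3,0,0,0,4,0,0,0,4,0,0])

```text
t: 15.07
eef_pos: [0.4625, 0.094, 0.0465]
eef_rot: [-3.142, 0.0, -0.324]
wrist_force: [0.7, -0.1, 1.0]
gripper_width: 0.0186
grip_force: 39.4
```

```bash
python3 -c "
from h import *
fz(5)"
```

```text
F [-0.2  -0.89  0.8  -2.13  0.18 -0.05] sd [0.29 0.36 0.57] pos [0.4625 0.0941 0.0465] along 88.0 lat -0.6 t 15.3167
```

Request:
jog_arm(moves=[0,1.5,0,0,0,3,0,0,0,4,0,0,0,4,0,0])

```text
t: 15.65
eef_pos: [0.4612, 0.0902, 0.0465]
eef_rot: [-3.142, 0.0, -0.324]
wrist_force: [0.5, 0.3, 0.1]
gripper_width: 0.0189
grip_force: 39.4
```

```bash
python3 -c "
from h import *
fz(5)"
```

```text
F [ 0.13 -1.03  1.13 -2.25 -0.17 -0.28] sd [0.27 0.3  0.51] pos [0.4612 0.0903 0.0464] along 92.0 lat -0.6 t 15.9
```

Request:
jog_arm(moves=[0,1.5,0,0,0,3,0,0,0,3,0,0])

```text
t: 16.15
eef_pos: [0.4602, 0.0874, 0.0465]
eef_rot: [3.142, 0.0, -0.324]
wrist_force: [-0.2, -0.2, 0.8]
gripper_width: 0.019
grip_force: 39.4
```

```bash
python3 -c "
from h import *
fz(5)"
```

```text
F [ 0.22 -1.03  0.81 -1.47 -0.18 -0.04] sd [0.71 0.45 0.52] pos [0.4603 0.0875 0.0465] along 95.0 lat -0.6 t 16.4
```

Request:
jog_arm(moves=[0,1,0,0,0,2,0,0,0,2,0,0])

```text
t: 16.65
eef_pos: [0.4596, 0.0856, 0.0465]
eef_rot: [3.142, 0.0, -0.324]
wrist_force: [0.9, -1.8, 0.7]
gripper_width: 0.0191
grip_force: 39.4
```

```bash
python3 -c "
from h import *
fz(6)"
```

```text
F [ 0.39 -0.34  0.81 -0.41  0.09 -0.09] sd [0.45 0.35 0.3 ] pos [0.4597 0.0856 0.0465] along 96.9 lat -0.6 t 16.95
```

Request:
jog_arm(moves=[0,1.5,0,0,0,3,0,0,0,3,0,0])

```text
t: 17.2
eef_pos: [0.4585, 0.0826, 0.0464]
eef_rot: [3.141, 0.0, -0.324]
wrist_force: [-0.3, -0.1, -1.7]
gripper_width: 0.019
grip_force: 39.5
```

```bash
python3 -c "
from h import *
fz(6)"
```

```text
F [ 0.19  0.3  -1.76 -0.04  0.17 -0.11] sd [0.29 0.41 0.39] pos [0.4587 0.0828 0.0465] along 99.9 lat -0.6 t 17.5
```

The tip dropped into the notch at about 99 mm: Fz fell from +0.8 to −1.8 N with no side load. I'll stop dragging here and lower it gently.

Request:
jog_arm(moves=[0,0,1,0,0,0,2,0,0,0,2.5,0,0,0,2.5,0,0,0,2.5,0])

```text
t: 17.92
eef_pos: [0.4587, 0.0828, 0.0439]
eef_rot: [3.142, 0.0, -0.324]
wrist_force: [-0.5, -0.6, -1.8]
gripper_width: 0.0191
grip_force: 39.5
```

```bash
python3 -c "
from h import *
fz(5)"
```

```text
F [-0.24  0.06 -1.24  0.2  -0.07 -0.31] sd [0.21 0.49 0.48] pos [0.4587 0.0828 0.044 ] along 99.9 lat -0.6 t 18.1667
```

Request:
jog_arm(moves=[0,0,0.7,0,0,0,0.7,0,0,0,0.7,0])

```text
t: 18.42
eef_pos: [0.4588, 0.0828, 0.0434]
eef_rot: [-3.141, -0.0, -0.324]
wrist_force: [-0.7, -0.8, 2.9]
gripper_width: 0.0188
grip_force: 40.5
```

```bash
python3 -c "
from h import *
fz(5)"
```

```text
F [-0.54 -0.09  4.46 -0.1   0.95  0.02] sd [0.35 0.65 0.93] pos [0.4588 0.0828 0.0434] along 99.9 lat -0.5 t 18.6667
```

The collar is flat on the rail at TCP z = 43.4 mm, as expected. I'll release the pin.

Request:
jog_arm(moves=[0,0,-0.2,0,0,0,-0.2,0,0,0,-0.2,0,0,0,-0.2,0,0,0,-0.2,0,0,0,-0.2,0], hand=50)

```text
t: 19.17
eef_pos: [0.4587, 0.0828, 0.0434]
eef_rot: [3.142, 0.0, -0.324]
wrist_force: [0.3, -0.3, -0.4]
gripper_width: 0.05
grip_force: 0.0
```

Request:
jog_arm(moves=[0,0,-5,0,0,0,-20,0,0,0,-45,0,0,0,-80,0,0,0,-120,0,0,0,-120,0,0,0,-120,0])

```text
t: 19.75
eef_pos: [0.4599, 0.0829, 0.1658]
eef_rot: [-3.14, -0.004, -0.324]
wrist_force: [0.1, -0.3, -0.9]
gripper_width: 0.0502
grip_force: 0.0
```

```bash
python3 - <<'E'
from h import *
np.set_printoptions(precision=4,suppress=True)
a,A=snap('scene','s5.png');b,B=snap('side','d5.png');w,W=snap('wrist','w5.png')
s=arm.read_state();print(s['eef_pos'],s['gripper_width'])
X=np.array([.4588,.0828,.055]);o=[]
for im,i,k,wd in ((A,a,6,66),(B,b,6,66),(W,w,4,100)):
    p=proj(i,X);h=wd;x,y=int(p[0]-wd/2),int(p[1]-h/2)
    o.append(cv2.resize(im[y:y+h,x:x+wd,::-1],(266,400),interpolation=cv2.INTER_CUBIC) if 0 else cv2.resize(im[y:y+h,x:x+wd,::-1],(266,266),interpolation=cv2.INTER_CUBIC)); print((x,y),wd,proj(i,[.4588,.0828,.08])-[x,y],proj(i,[.4588,.0828,.035])-[x,y])
cv2.imwrite('pics/crop5.png',np.hstack(o))
E
```

```text
[0.4581 0.0828 0.1629] 0.050079308324332134
(199, 203) 66 [32.4945 23.2905] [33.6315 42.2569]
(346, 258) 66 [33.897  24.4395] [32.5224 40.9578]
(268, 180) 100 [50.3001 61.7713] [50.1859 43.6153]
```

View pics/crop5.png

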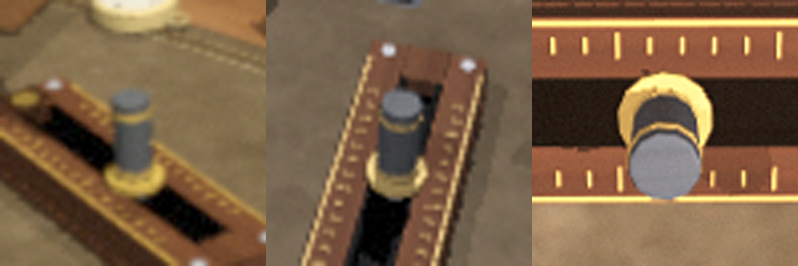

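The pin stands upright with its collar flat on the rail in all three views: scene top (131,97), side top (402,103) and wrist collar (666,115). The gripper is clear of it. I'll hand the job in.

```bash
python3 -c "
from h import *
print(order.close_job())"
```

```text
the job is handed in; nothing more can be done
None
```

The stop pin stands upright in the notch, about 99 mm from the brass-dot end, with its collar flat on the rail; the gripper is clear and the job was handed in at about 20 s of the 48 s limit, with no verdict returned.

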